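# Set and lock the pull-to-unlock tap selector of a bench transformer

## Task

On the grey bench transformer, pull the locked selector knob straight up out of its lock, turn it until its steel lug stands at the notch marked by the tall thick peg (the other pegs are short and thin), and push it down fully home in that notch, then let go. The notched ring is clamped a little askew of the pegs, so feel for the notch and never force the lug against the ring. Leave everything else on the bench where it is.

Things in the scene. Friction and masses are not known exactly. Their poses are not given: they have to be found in the camera images.
- case: Bench transformer, a fixed grey steel box 180 (x) x 240 (y) x 80 high mm. Origin at the centre of its underside on the table; its z is up; its front with the sockets faces its -x.
- knob_axis (a point): Point on the top panel (80 mm above the table) where the knob's vertical axis meets it, 20 mm from the case's centre towards its -x. Axes as the case. Round it lies a steel lock ring, inner radius 30, outer radius 40, 8 mm high, with five gaps through its full height. The ring as a whole is clamped askew, up to 0.12 rad (4 mm at the notches) either way, not reported; pushing does not shift it.
- bay (a point): Middle of the ring's wide gap (the bay) as drawn, on the panel, 35 mm from the axis in the case's +x direction. The bay spans 20 degrees to either side; the lug starts in it. The other gaps are four parallel-sided notches 7.6 mm wide, nominally at 38 and 66 degrees from the bay to both sides. 50 mm from the axis, outside each notch's nominal direction, stands a steel peg.
- peg_tall: The tall steel peg, 16 mm high and 11 mm in diameter (the three others: 4 high, 5 in diameter), fixed; it marks the notch wanted, which is the one nearest to it. Origin at the centre of its foot on the top panel, 50 mm from the knob's axis.
- knob_grip (a point): Point on the knob's axis in its grip bar, 37 mm above the panel when the knob is home. The black grip bar is 48 long, 16 wide, and stands from 8 to 50 mm above the panel (home), on a disc of radius 26. x of this frame points along the bar towards the lug, z is up. It rises and turns with the knob.
- lug_tip (a point): Outer upper end of the knob's steel lug, 41 mm from the axis, 10 mm above the panel when home. The lug is a radial bar 6 mm wide, in line with the grip bar, flat underside 1 mm above the panel when home. It stands in a gap of the ring, so the knob cannot leave that gap unless pulled up 8 mm or more. Over solid ring it stops 7 mm above home.
- knob_pull (a joint): How far the knob is pulled up, m: 0 fully home, 0.014 at the upper stop. Moves with about 2.5 N of friction and stays where it is left.
- knob_turn (a joint): Turn of the knob, rad, positive counter-clockwise from above; 0 with the lug along the case's +x; stops at +-1.35. Turns with about 0.05 N m of friction and stays where it is left.
- meter: Bystander: hand multimeter 165 x 78 x 36 mm lying beside the case on its +y side. Origin under its centre.
- screwdriver: Bystander: screwdriver 170 mm long lying beside the case on its -y side.
- capacitor: Bystander: loose can capacitor, diameter 28, height 32 mm, standing on the case's top towards a far corner. Origin under its centre.
- reel: Bystander: solder reel, diameter 64, height 40 mm. Origin under its centre.
- tray: Bystander: small divided parts tray 120 x 90 x 30 mm. Origin under its centre.
- spray: Bystander: spray can, diameter 52, height 160 mm, standing. Origin under its centre.
- brush: Bystander: brush 160 mm long, lying.

How it is judged:
By the outcome, as a careful person would: the job done as asked, in the order asked, and still so for the second after the job is handed in, with the robot touching nothing.
It also fails if it takes over 51 s, if anything falls off the work surface, if the arm or the gripper's body presses on something with over 40 N, if the wrist force passes 120 N, or if a joint passes its speed limit or range.

## Robot

A 6-joint arm with a two-finger parallel gripper is mounted at the origin on the work surface. World frame = base frame: x ahead of the robot, y to its left, z up, the work surface at z = 0. Lengths are in m, angles in degrees, forces in N, time in s.
With the tool pointing down it reaches from about 0.375 to 0.825 m from the base axis. Payload 5.5 kg.
Tool frame: the origin (TCP) lies at the very end of the fingers, on their centre line; the grasp point (between the pads) lies 19 mm behind it; z points along the fingers, x is the direction in which the jaws open and shut, and the axes are right-handed (so a half turn about z gives the same grasp; the last joint's range is limited). The gripper opens to 85 mm and grips with 20 to 120 N. Pads are 22 mm wide; open, the fingers measure 114 mm over their backs; the gripper's body (76 mm by 85 mm) begins 54 mm behind the grasp point. The pads swing forward as they close: fully open they stand 13 mm farther back than shut.
Start: joints at [66.291, 17.962, -2.699, 69.339, 0, 90], TCP at [0.241, 0.549, 0.231] pointing down, gripper open.
Joint ranges: [-152.73, 152.73], [-39.44, 99.34], [-58.76, 71.6], [-118.89, 123.64], [-81.53, 83.1], [-180, 180]. Speed limits (degrees/s): [136.94, 136.94, 172.46, 180, 180, 180].

## Interface

Orientations are given as [roll, pitch, yaw] about the fixed x, y, z axes, in that order (R = Rz(yaw) Ry(pitch) Rx(roll)).
In Python, from workcell import manip gives the robot as it stands. The module is installed in compiled form; this text tells all that it offers.
- The arm moves only by the shell command python3 -m pendant 'ROWS' [FORCE]. ROWS is JSON, a list of rows, each a list of 7 numbers: the closure, from 0 (fully open) to 1 (shut), then the shift along the world's x, y, z in units of 0.5 m (1.0 is 0.5 m), then the turn, a rotation vector about the world's x, y, z in units of pi rad (1.0 is pi rad). In form: [[gripper, x, y, z, rx, ry, rz], ...]. A call has 1 to 12 rows; each row is the pose to reach, as a shift and turn from the pose measured when the call began, turning the shorter way round; what a row does not reach only later rows make up. A row lasts 1/12 s, in which the tool goes at most 41.7 mm and 7.16 degrees, less where a joint would pass 70% of its speed; a pose out of reach is approached as far as the arm can. A call with a number of a shift or a turn outside -1 to 1 is refused whole. A call with a gripper value outside its range is refused whole. The fingers move at their own pace and stop on an object; FORCE is the grip in N (left out, the last holds). Time passes only in rows, so rows that repeat a pose let the fingers close. It gives the time, the measured TCP pose, the force and the opening at its end, in the units of the state.
- manip.state(): the state, without advancing time (a new reading comes with each control period).
- manip.get_image(name): name is "side" or "top" or "wrist"; returns the picture (400x640x3 uint8, red, green, blue); there is no depth.
- manip.calibration(name): a dict with "fx", "fy", "cx", "cy" (pixels), "origin" and "orientation" of the camera in the world. Camera axes: x right, y up, looking along -z (the intrinsics and any distortion apply to the point x, -y, -z); pixel columns grow to the right and rows downward; lengths in m; the calibration is good to about 2 mm. The wrist camera is an equidistant fisheye: a pixel r from the principal point sees the ray r / f radians off the axis. A picture is of the moment at which its call begins: read the wrist's pose just before it. calibration takes no time and is no camera call; for the wrist camera it gives the pose at the moment of the call.
- manip.job_done(): hands the job in, once; it reports no verdict.
Trained networks look in the newest picture that a camera, given by its name, has taken for a name from the list of things; names that differ only in an ending like _2 or _b are one class to them, and where a whole thing is asked for, a point or a joint stands for the part that bears it (a point fixed in the world has none). Each returns a list of dicts, best first, with "confidence" (0 to 1); they miss things now and then, are a little off and sometimes report something else, mostly with a low value. They report only what shows in the picture. A call takes as long as a camera call.
- manip.spot_in(camera, name): "box" ([left, top, right, bottom] in pixels, round what is visible of it).
The state is a dict: "clock": time; "joint_positions": joint angles; "qvel": joint speeds; "effort": joint torques, N m; "ee_pos": TCP position; "ee_rot": TCP orientation; "wrist_force": force on the tool from outside, world axes, zero at the start; "torque": the same for the moment, N m; "gripper_width": finger opening in m.
Only numpy, scipy, OpenCV 4.12 (cv2) and the standard library are available. Lean on these libraries where they do the work, as an engineer would, in place of code of your own. Each camera call takes 0.05 s, during which the arm holds its last target.

## Working session

There is one attempt and no reset: what is moved stays moved. The work goes in short steps, Python scripts to look and compute and a shell command to move; the robot and the scene stay as the last step left them, time stands still between calls to the robot, and variables do not carry over. Pictures are saved under pics/ and viewed, and the job is handed in when it is done.

```bash
mkdir -p pics
cat > h.py <<'E'
import numpy as np,cv2
from workcell import manip
def save(n,f):
    im=manip.get_image(n); cv2.imwrite('pics/'+f,im[:,:,::-1]); return im
E
python3 - <<'E'
from h import *
s=manip.state(); print(s)
for n in ['side','top','wrist']:
    c=manip.calibration(n); print(n,c); save(n,n+'0.png')
for n in ['side','top','wrist']:
    for t in ['case','peg_tall','knob_grip','lug_tip','capacitor']:
        r=manip.spot_in(n,t); print(n,t,[(np.round(d['box']).tolist(),round(d['confidence'],2)) for d in r[:2]])
print(manip.state()['clock'])
E
```

```text
{'clock': 0.0, 'joint_positions': array([ 6.62916445e+01,  1.80050844e+01, -2.75417051e+00,  6.93376485e+01,
       -1.99555264e-03,  9.00007737e+01]), 'qvel': array([-0.10724492, -0.02888876, -0.13586997,  0.05865429, -0.03577127,
        0.02482275]), 'effort': array([ 1.72631015e-03, -5.39593256e+01,  3.39750481e+01,  1.90292165e-02,
        8.03029297e-05,  5.68138901e-06]), 'ee_pos': array([0.24103353, 0.54884356, 0.23042563]), 'ee_rot': array([1.79998003e+02, 9.69034277e-02, 6.62908708e+01]), 'wrist_force': array([0.46471561, 0.60242327, 0.24015219]), 'torque': array([-0.04006654, -0.01308292,  0.04450592]), 'gripper_width': 0.08551400066606185}
side {'fx': 480.3914081562833, 'fy': 480.3914081562833, 'cx': 320.18431425962405, 'cy': 201.29259622762063, 'origin': array([ 0.40432886, -1.00780569,  0.80452263]), 'orientation': array([53.62843603, -1.16011148, -3.43979005])}
top {'fx': 392.1911660944281, 'fy': 392.1911660944281, 'cx': 317.9798088259141, 'cy': 198.45983725623762, 'origin': array([ 0.28418627, -0.07875661,  1.04491652]), 'orientation': array([ 11.40413186,   0.4687572
[... 162 characters left out ...]
896374, 0.37239447]), 'orientation': array([-16.84395666,   0.12565242,  66.27342511])}
side case [([310.0, 155.0, 399.0, 230.0], 0.95)]
side peg_tall []
side knob_grip [([336.0, 166.0, 358.0, 182.0], 0.62)]
side lug_tip [([336.0, 163.0, 361.0, 185.0], 0.88)]
side capacitor []
top case [([210.0, 123.0, 314.0, 208.0], 0.76)]
top peg_tall []
top knob_grip [([252.0, 157.0, 271.0, 180.0], 0.61), ([306.0, 126.0, 333.0, 184.0], 0.33)]
top lug_tip [([248.0, 156.0, 269.0, 185.0], 0.65), ([130.0, 219.0, 177.0, 247.0], 0.49)]
top capacitor [([212.0, 144.0, 224.0, 157.0], 0.62)]
wrist case [([147.0, 370.0, 186.0, 400.0], 0.6)]
wrist peg_tall []
wrist knob_grip []
wrist lug_tip []
wrist capacitor []
0.9
```

View pics/top0.png

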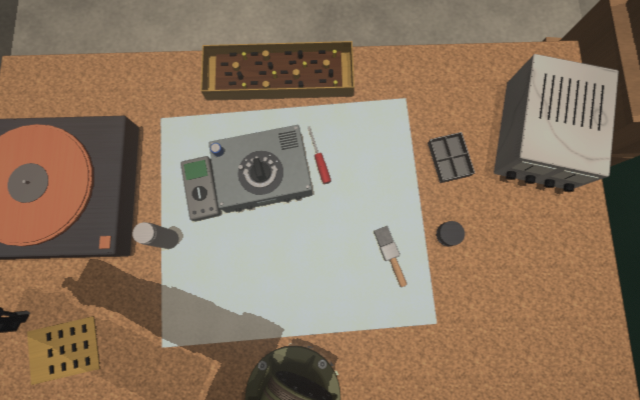

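View pics/side0.png

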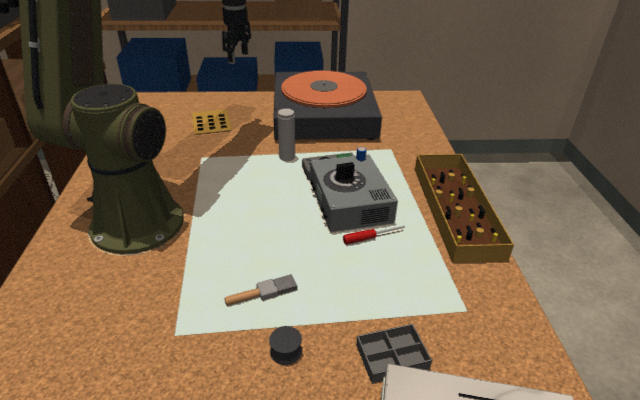

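View pics/wrist0.png

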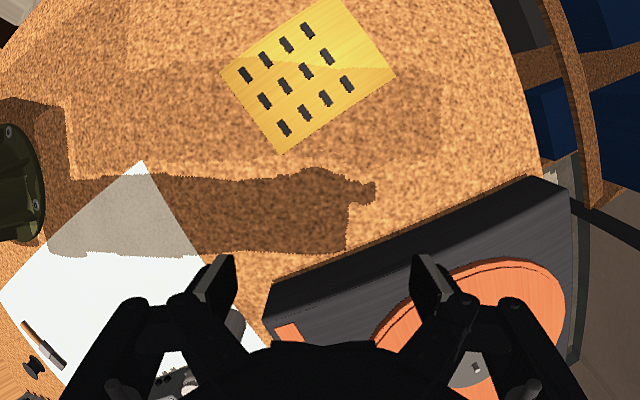

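Run:
```python
import cv2
a=cv2.imread('pics/top0.png')[110:220,190:340]
cv2.imwrite('pics/topc.png',cv2.resize(a,None,fx=5,fy=5,interpolation=cv2.INTER_CUBIC))
a=cv2.imread('pics/side0.png')[145:240,300:420]
cv2.imwrite('pics/sidec.png',cv2.resize(a,None,fx=6,fy=6,interpolation=cv2.INTER_CUBIC))
```

```text
(no output)
```

View pics/topc.png

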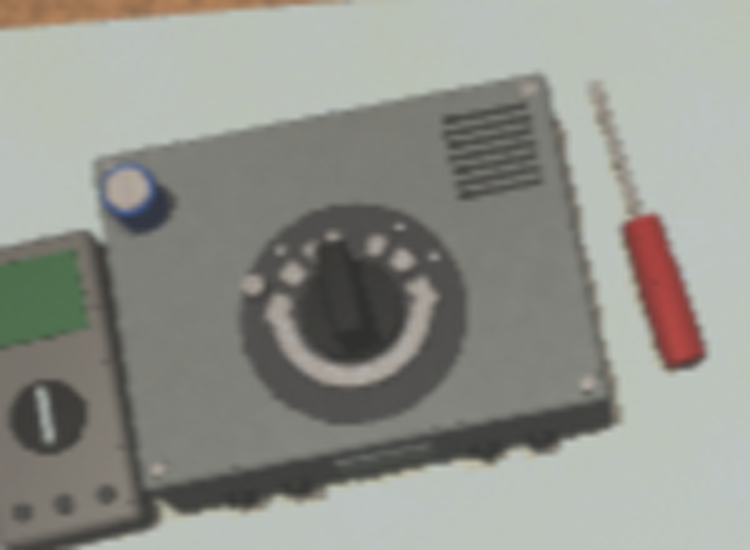

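View pics/sidec.png

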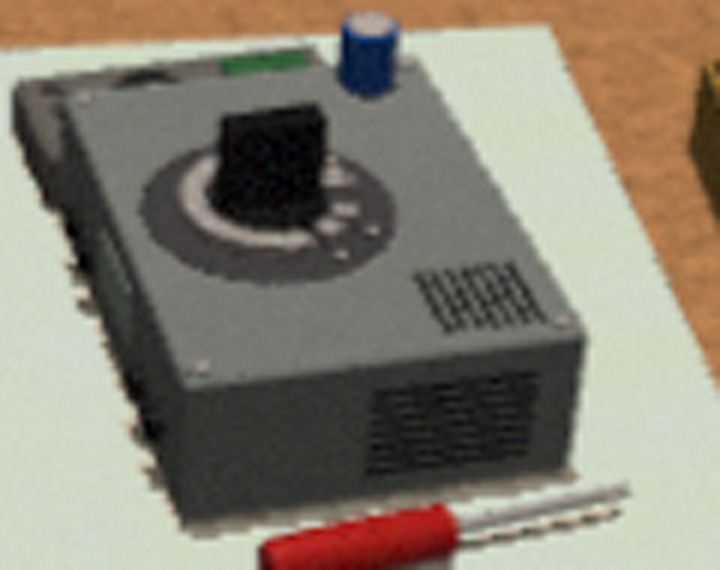

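The top view shows the case with its long axis roughly along world y. The tall peg is the leftmost one, at full-image pixel (240,167), on the +y side and about +66° from the bay. The lug is in the bay, under the bar's far end. Next I'll locate the knob in both views.

```bash
cat >> h.py <<'E'
from scipy.spatial.transform import Rotation as Ro
from scipy.optimize import least_squares
def ray(c,uv,fish=False):
    R=Ro.from_euler('xyz',c['orientation'],degrees=True).as_matrix()
    x=(uv[0]-c['cx'])/c['fx'];y=(uv[1]-c['cy'])/c['fy']
    if fish:
        r=np.hypot(x,y); k=np.sin(r)/r if r>1e-9 else 1
        d=np.array([x*k,-y*k,-np.cos(r)])
    else: d=np.array([x,-y,-1.])
    d=R@d; return np.array(c['origin']),d/np.linalg.norm(d)
def onz(c,uv,z,fish=False):
    o,d=ray(c,uv,fish); return o+d*(z-o[2])/d[2]
def tri(rs):
    A=sum(np.eye(3)-np.outer(d,d) for o,d in rs); b=sum((np.eye(3)-np.outer(d,d))@o for o,d in rs)
    return np.linalg.solve(A,b)
def proj(c,p,fish=False):
    R=Ro.from_euler('xyz',c['orientation'],degrees=True).as_matrix()
    q=R.T@(np.array(p)-c['origin']); x,y,z=q[0],-q[1],-q[2]
    if fish:
        t=np.arctan2(np.hypot(x,y),z); k=t/np.hypot(x,y)
        return np.array([c['cx']+c['fx']*x*k,c['cy']+c['fy']*y*k])
    return np.array([c['cx']+c['fx']*x/z,c['cy']+c['fy']*y/z])
E
python3 - <<'E'
from h import *
t=manip.calibration('top'); s=manip.calibration('side')
T=lambda x,y:(190+(x+.5)/5-.5,110+(y+.5)/5-.5); S=lambda x,y:(300+(x+.5)/6-.5,145+(y+.5)/6-.5)
# corners
for n,p in dict(TL=(97,158),TR=(545,75),BR=(610,400),axis=(353,313),peg=(252,285)).items(): print(n,onz(t,T(*p),.08))
print('disc tri',tri([ray(t,T(353,313)),ray(s,S(268,212))]))
print('corner tri TR',tri([ray(t,T(545,75)),ray(s,S(585,335))]))
print('bar top center',onz(t,T(340,270),.13))
print('bar top tri', tri([ray(t,T(340,270)),ray(s,S(272,112))]))
for p in [(97,158),(545,75),(610,400)]: pass
a=onz(t,T(97,158),.08);b=onz(t,T(545,75),.08);d=onz(t,T(610,400),.08)
print(np.linalg.norm(a-b),np.linalg.norm(b-d), np.degrees(np.arctan2(*(a-b)[[1,0]])) -90, np.degrees(np.arctan2(*(b-d)[[1,0]])))
E
```

```text
TL [0.63749881 0.20336836 0.08      ]
TR [ 0.67685631 -0.02956176  0.08      ]
BR [ 0.50215275 -0.05993012  0.08      ]
axis [0.55091309 0.07006123 0.08      ]
peg [0.56706203 0.1218241  0.08      ]
disc tri [0.55013506 0.07004804 0.07953222]
corner tri TR [ 0.67590242 -0.02962044  0.08060235]
bar top center [0.55884562 0.06878285 0.13      ]
bar top tri [0.55239658 0.06740861 0.13555152]
0.23623178238719056 0.17732335836796115 9.590511012210499 9.861072949765225
```

```bash
python3 -m pendant '[[0,0.748,-0.938,0,0,0,0.187],[0,0.748,-0.938,0,0,0,0.187],[0,0.748,-0.938,0,0,0,0.187],[0,0.748,-0.938,0,0,0,0.187],[0,0.748,-0.938,0,0,0,0.187],[0,0.748,-0.938,0,0,0,0.187],[0,0.748,-0.938,0,0,0,0.187],[0,0.748,-0.938,0,0,0,0.187],[0,0.748,-0.938,0,0,0,0.187],[0,0.748,-0.938,0,0,0,0.187],[0,0.748,-0.938,0,0,0,0.187],[0,0.748,-0.938,0,0,0,0.187]]'
```

```text
clock: 1.9
ee_pos: [0.5478, 0.1646, 0.2316]
ee_rot: [180.0, -0.0, 99.9]
wrist_force: [0.8, 1.6, 0.8]
gripper_width: 0.0854
```

```bash
python3 -m pendant '[[0,0.14,-0.166,0,0,0,0],[0,0.14,-0.166,0,0,0,0],[0,0.14,-0.166,-0.08,0,0,0],[0,0.14,-0.166,-0.15,0,0,0],[0,0.14,-0.166,-0.15,0,0,0],[0,0.14,-0.166,-0.15,0,0,0]]'
python3 - <<'E'
from h import *
c=manip.calibration('wrist'); print(c); im=save('wrist','w1.png')
r=manip.spot_in('wrist','peg_tall');print(r[:2]); r=manip.spot_in('wrist','lug_tip');print(r[:2]);r=manip.spot_in('wrist','knob_grip');print(r[:2])
p=proj(c,[.551,.07,.08],True); print(p)
x,y=int(p[0]),int(p[1]); a=im[max(0,y-110):y+130,max(0,x-130):x+130,::-1]
print(max(0,y-110),max(0,x-130))
cv2.imwrite('pics/w1c.png',cv2.resize(a,None,fx=2.5,fy=2.5,interpolation=cv2.INTER_CUBIC))
E
```

```text
clock: 2.4
ee_pos: [0.6155, 0.081, 0.1545]
ee_rot: [-179.7, -0.0, 99.9]
wrist_force: [0.5, -0.0, -0.3]
gripper_width: 0.0855
{'fx': 309.70691628693146, 'fy': 309.70691628693146, 'cx': 322.73526296258274, 'cy': 202.8364203112068, 'origin': array([0.5432537 , 0.06845216, 0.29678582]), 'orientation': array([-1.65203474e+01, -2.30404195e-02,  9.98764228e+01])}
[{'box': [380.1, 145.9, 402.1, 164.1], 'confidence': 0.48}]
[{'box': [287.1, 79.9, 363.8, 183.6], 'confidence': 0.64}]
[{'box': [283.6, 79.4, 364.2, 181.7], 'confidence': 0.9}]
[322.89261518 124.81414199]
14 192
```

View pics/w1c.png

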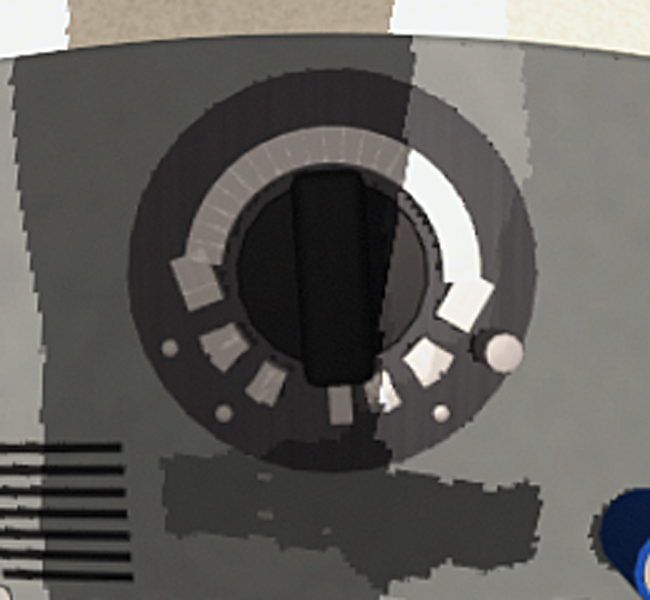

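The wrist view shows the lug at crop (341,405) and the three short pegs at (170,348), (224,412) and (441,412). The tall peg is at (505,353), outermost on the +y side, so the +66° notch is the one wanted. I'll work out the axis, yaw and ring skew from these.

```bash
python3 - <<'E'
import cv2
im=cv2.imread('pics/w1.png')
a=im[130:200,240:420]
cv2.imwrite('pics/w1d.png',cv2.resize(a,None,fx=4.4,fy=4.4,interpolation=cv2.INTER_CUBIC))
a=im[110:170,355:415]
cv2.imwrite('pics/w1e.png',cv2.resize(a,None,fx=9,fy=9,interpolation=cv2.INTER_CUBIC))
E
cat > fit.py <<'E'
from h import *
c=dict(fx=309.70691628693146,fy=309.70691628693146,cx=322.73526296258274,cy=202.8364203112068,origin=np.array([0.5432537,0.06845216,0.29678582]),orientation=np.array([-16.5203474,-.023,99.8764]))
W=lambda x,y:(192+(x+.5)/2.5-.5,14+(y+.5)/2.5-.5)
P=[(W(170,347),.084,-66),(W(224,411),.084,-38),(W(441,411),.084,38),(W(505,352),.096,66)]
def res(v):
    o=[]
    for uv,z,a in P:
        q=np.array([v[0]+.05*np.cos(np.radians(a)+v[2]),v[1]+.05*np.sin(np.radians(a)+v[2]),z+v[3]])
        o+=list(proj(c,q,True)-uv)
    return o
f=least_squares(res,[.551,.07,.17,0],x_scale=[.01,.01,.1,.01]); print(f.x,np.degrees(f.x[2]),np.round(f.fun,2))
E
cat > m1.py <<'E'
from fit import *
x0,y0,yaw,dz=f.x
def ang(uv,z):
    p=onz(c,uv,z+dz,True); d=p[:2]-[x0,y0]; return round(float(np.degrees(np.arctan2(d[1],d[0])-yaw)),2),round(float(np.hypot(*d)*1000),1)
print('lug end',ang(W(341,422),.09),'lug mid',ang(W(341,398),.09))
print('bar top ends',ang(W(329,175),.13),ang(W(341,378),.13))
E
python3 m1.py
```

```text
[ 0.5487983   0.07093704  0.17398821 -0.00095399] 9.968790319660249 [ 0.   -0.34  0.09  0.32  0.08  0.21 -0.17 -0.18]
lug end (3.07, 41.2) lug mid (3.64, 34.5)
bar top ends (-177.17, 22.1) (3.8, 22.2)
```

View pics/w1d.png

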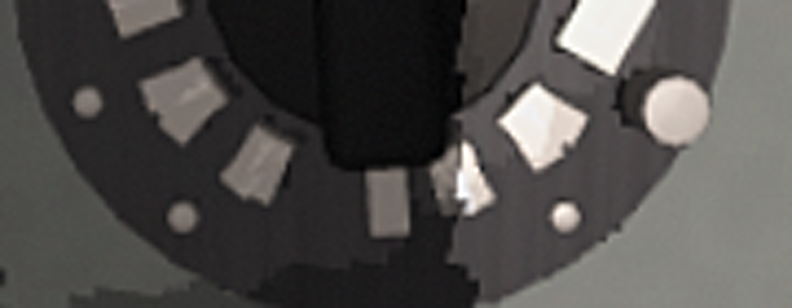

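View pics/w1e.png

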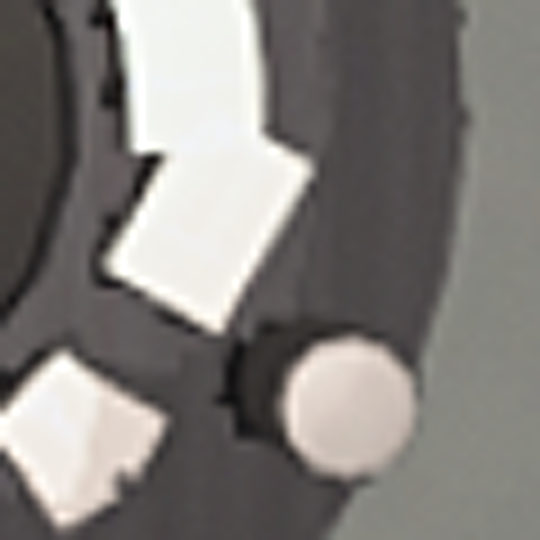

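```bash
cat > m2.py <<'E'
from m1 import *
D=lambda x,y:(240+(x+.5)/4.4-.5,130+(y+.5)/4.4-.5); E=lambda x,y:(355+(x+.5)/9-.5,110+(y+.5)/9-.5)
def pt(uv,z=.088):
    p=onz(c,uv,z+dz,True)[:2]-[x0,y0]; R=np.array([[np.cos(yaw),np.sin(yaw)],[-np.sin(yaw),np.cos(yaw)]]); return R@p*1000
def notch(n,e1,e2):
    e1=[pt(u) for u in e1]; e2=[pt(u) for u in e2]
    m=(sum(e1)+sum(e2))/4
    w=[np.linalg.norm(a-b) for a,b in zip(e1,e2)]
    print(n,'angle',np.degrees(np.arctan2(m[1],m[0])),'r',np.hypot(*m),'w',w)
notch('+66',[E(103,272),E(220,332)],[E(65,350),E(165,415)])
notch('+38',[D(500,122),D(542,170)],[D(462,142),D(495,205)])
notch('-66',[D(182,15),D(122,37)],[D(205,60),D(142,85)])
notch('-38',[D(227,102),D(182,142)],[D(258,125),D(222,175)])
E
python3 m2.py
```

```text
[ 0.5487983   0.07093704  0.17398821 -0.00095399] 9.968790319660249 [ 0.   -0.34  0.09  0.32  0.08  0.21 -0.17 -0.18]
lug end (3.07, 41.2) lug mid (3.64, 34.5)
bar top ends (-177.17, 22.1) (3.8, 22.2)
+66 angle 61.07141387438856 r 35.19117373711447 w [np.float64(6.620453428818779), np.float64(7.656092451232188)]
+38 angle 33.11465622212595 r 35.693208823123626 w [np.float64(6.699591385364283), np.float64(9.245591443918109)]
-66 angle -69.52503009024241 r 35.04627201388498 w [np.float64(7.86508972132891), np.float64(8.151282472291074)]
-38 angle -42.45359403452677 r 35.29214605256337 w [np.float64(6.015658297974554), np.float64(8.154735551004332)]
```

The ring skew measures about -4.5° on all four notches, so the target turn is about +61.4°. The knob now stands at +3.5°. Next I'll move over the knob and go down with the jaws open.

```bash
python3 -m pendant '[[0,-0.066,-0.01,0,0,0,0.01],[0,-0.1334,-0.0202,0,0,0,0.02],[0,-0.1334,-0.0202,-0.03,0,0,0.02],[0,-0.1334,-0.0202,-0.08,0,0,0.02],[0,-0.1334,-0.0202,-0.113,0,0,0.02],[0,-0.1334,-0.0202,-0.113,0,0,0.02],[0,-0.1334,-0.0202,-0.113,0,0,0.02]]'
python3 - <<'E'
from h import *
print(manip.state()['ee_pos'],manip.state()['wrist_force'])
c=manip.calibration('wrist'); print(c['origin'],c['orientation']); save('wrist','w2.png')
E
```

```text
clock: 3.18
ee_pos: [0.5526, 0.0733, 0.1043]
ee_rot: [179.7, -0.0, 103.7]
wrist_force: [0.0, -0.3, 0.2]
gripper_width: 0.0856
[0.55258135 0.07332262 0.10432336] [ 0.00608471 -0.26160021  0.15265052]
[0.47980939 0.05576853 0.24577211] [-1.71490888e+01  1.34706228e-02  1.03668045e+02]
```

View pics/w2.png

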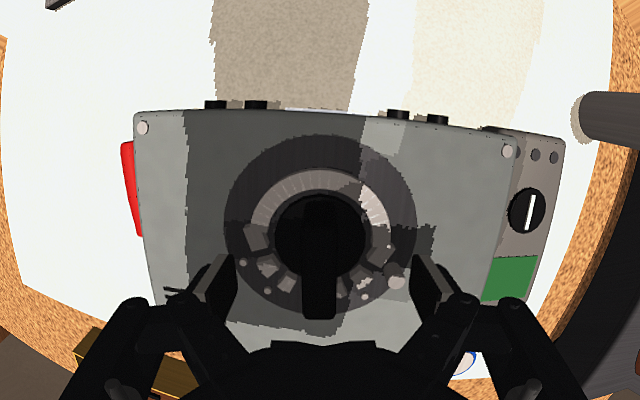

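The jaws straddle the bar: fingertips at columns 232 and 415, bar centre about 319. The remaining offset matches the move not having finished. I'll finish it and then close.

```bash
python3 -m pendant '[[0,-0.0076,-0.0048,-0.0126,0,0,-0.001],[0.3,-0.0076,-0.0048,-0.0126,0,0,-0.001],[0.6,-0.0076,-0.0048,-0.0126,0,0,-0.001],[0.7,-0.0076,-0.0048,-0.0126,0,0,-0.001]]' 30
python3 - <<'E'
from h import *
s=manip.state();print(s['ee_pos'],s['wrist_force'],s['torque'],s['gripper_width'])
c=manip.calibration('wrist'); print(c['origin'],c['orientation']); save('wrist','w3.png')
E
```

```text
clock: 3.57
ee_pos: [0.55, 0.0709, 0.0993]
ee_rot: [179.5, 0.0, 103.5]
wrist_force: [-0.2, 0.1, -0.2]
gripper_width: 0.0519
[0.5499882  0.07092879 0.09927058] [-0.18309646  0.13129939 -0.23205193] [-0.01548097  0.03937598 -0.02138769] 0.051908954459932925
[0.47681797 0.05357817 0.24053723] [-1.72816388e+01  2.77028999e-02  1.03472670e+02]
```

View pics/w3.png

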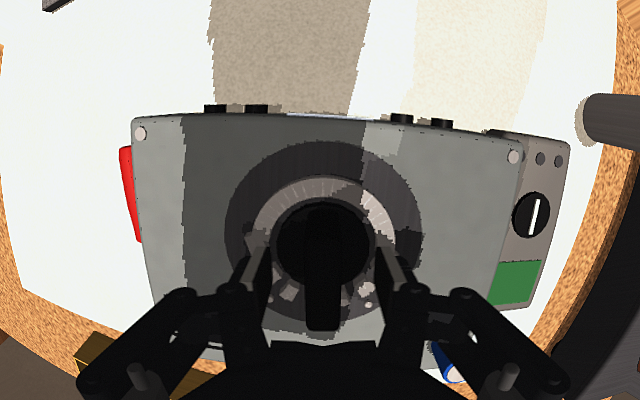

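The bar is centred between the pads within about 1 mm, so I'll close.

```bash
python3 -m pendant '[[0.8,0,0,0,0,0,0],[0.9,0,0,0,0,0,0],[1,0,0,0,0,0,0],[1,0,0,0,0,0,0],[1,0,0,0,0,0,0],[1,0,0,0,0,0,0],[1,0,0,0,0,0,0],[1,0,0,0,0,0,0]]' 40; python3 -c "
from h import *
s=manip.state();print(s['ee_pos'],s['ee_rot'],s['wrist_force'],s['torque'])"
```

```text
clock: 4.28
ee_pos: [0.5502, 0.0709, 0.0994]
ee_rot: [179.5, 0.0, 103.5]
wrist_force: [-0.1, -0.9, 3.7]
gripper_width: 0.0153
[0.55021668 0.07088735 0.09938929] [1.79522577e+02 1.86211590e-02 1.03489951e+02] [-0.14114262 -0.94614797  3.72064565] [-0.15090236  0.10223771  0.00134166]
```

```bash
python3 -m pendant '[[1,0,0,0.006,0,0,0],[1,0,0,0.012,0,0,0],[1,0,0,0.018,0,0,0],[1,0,0,0.023,0,0,0],[1,0,0,0.023,0,0,0],[1,0,0,0.023,0,0,0],[1,0,0,0.023,0,0,0]]' 50
python3 - <<'E'
from h import *
s=manip.state();print(s['ee_pos'],s['ee_rot'],s['wrist_force'],s['torque'])
print(manip.calibration('wrist')); save('wrist','w4.png'); save('side','s4.png')
a=cv2.imread('pics/s4.png')[145:240,300:420]
cv2.imwrite('pics/s4c.png',cv2.resize(a,None,fx=6,fy=6,interpolation=cv2.INTER_CUBIC))
E
```

```text
clock: 4.87
ee_pos: [0.5502, 0.0709, 0.1112]
ee_rot: [179.5, 0.0, 103.5]
wrist_force: [-0.3, -0.3, 2.0]
gripper_width: 0.0153
[0.55020486 0.07086887 0.11123754] [1.79512219e+02 2.27880827e-02 1.03486076e+02] [-0.27410781 -0.32641827  1.96965305] [-0.07955321  0.06250228 -0.01652571]
{'fx': 309.70691628693146, 'fy': 309.70691628693146, 'cx': 322.73526296258274, 'cy': 202.8364203112068, 'origin': array([0.47694811, 0.05355128, 0.25245821]), 'orientation': array([-1.73108958e+01,  3.80986978e-02,  1.03470691e+02])}
```

View pics/s4c.png

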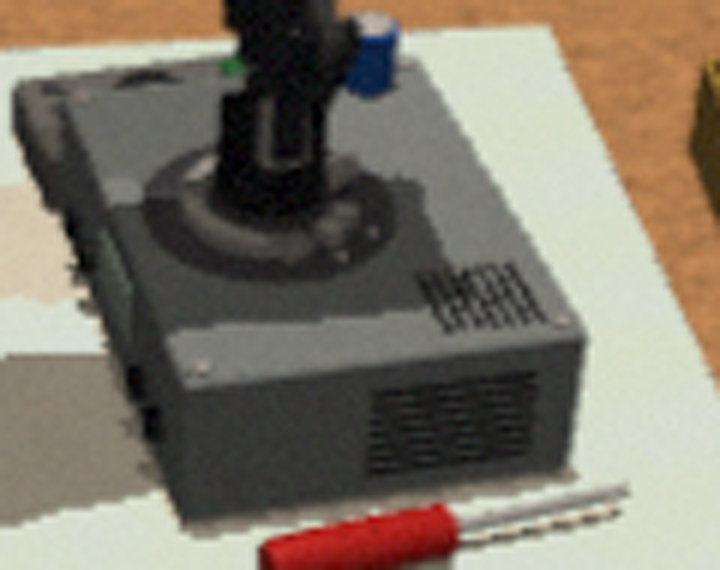

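View pics/w4.png

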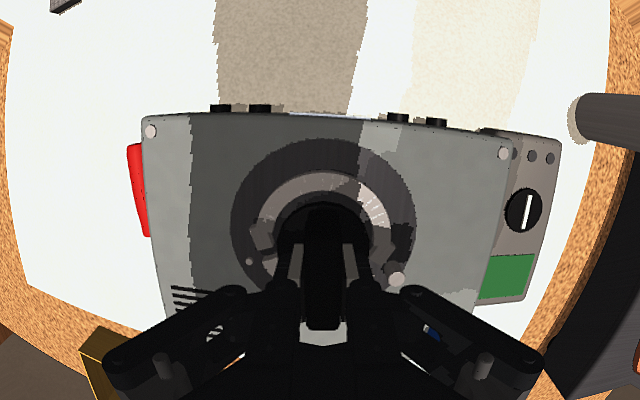

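Between w3 and w4 the panel features shrank while the bar stayed the same in the jaws, and the bar top is higher in the side view. The knob came up with the gripper, so I'll turn it +54° first and watch the force.

```bash
python3 -m pendant '[[1,-0.0001,0.0002,0,0,0,0.025],[1,-0.0002,0.0004,0,0,0,0.05],[1,-0.0003,0.0006,0,0,0,0.075],[1,-0.0004,0.0008,0,0,0,0.1],[1,-0.0005,0.001,0,0,0,0.125],[1,-0.0006,0.0012,0,0,0,0.15],[1,-0.0007,0.0014,0,0,0,0.175],[1,-0.0008,0.0016,0,0,0,0.2],[1,-0.0009,0.0018,0,0,0,0.225],[1,-0.001,0.002,0,0,0,0.25],[1,-0.0011,0.0021,0,0,0,0.275],[1,-0.0012,0.0022,0,0,0,0.3]]'
python3 - <<'E'
from h import *
s=manip.state();print(s['ee_pos'],s['ee_rot'],s['wrist_force'],s['torque'])
E
```

```text
clock: 5.97
ee_pos: [0.5497, 0.0715, 0.1111]
ee_rot: [179.6, 0.1, 157.7]
wrist_force: [0.8, -1.9, 0.1]
gripper_width: 0.0151
[0.54966676 0.07152724 0.11112668] [1.79562266e+02 5.17806896e-02 1.57684331e+02] [ 0.75905496 -1.86462839  0.10017528] [-0.41175717 -0.06377478 -0.03694405]
```

```bash
python3 -m pendant '[[1,0,0,0,0,0,0.012],[1,0,0,0,0,0,0.0205],[1,0,0,0,0,0,0.0205],[1,0,0,0,0,0,0.0205]]'
python3 - <<'E'
from h import *
s=manip.state();print(s['ee_pos'],s['ee_rot'],s['wrist_force'],s['torque'])
print(manip.calibration('wrist')); im=save('wrist','w5.png'); save('top','t5.png')
a=im[120:400,190:470,::-1]
cv2.imwrite('pics/w5c.png',cv2.resize(a,None,fx=2.1,fy=2.1,interpolation=cv2.INTER_CUBIC))
E
```

```text
clock: 6.3
ee_pos: [0.5496, 0.0715, 0.1111]
ee_rot: [179.6, 0.0, 161.3]
wrist_force: [-0.0, 0.4, 1.5]
gripper_width: 0.015
[0.54960249 0.07150198 0.11110976] [1.79567715e+02 4.84964164e-02 1.61334414e+02] [-0.00338256  0.36621789  1.47156641] [-8.64438109e-02 -6.26038909e-05  8.12287819e-02]
{'fx': 309.70691628693146, 'fy': 309.70691628693146, 'cx': 322.73526296258274, 'cy': 202.8364203112068, 'origin': array([0.52532048, 0.00061965, 0.25241166]), 'orientation': array([-1.72646304e+01,  2.15232563e-02,  1.61316409e+02])}
```

View pics/w5c.png

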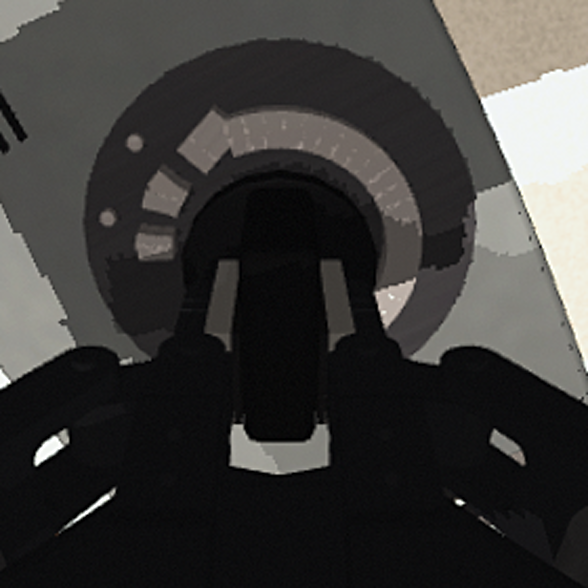

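```bash
python3 -m pendant '[[1,0,0,-0.004,0,0,0],[1,0,0,-0.008,0,0,0],[1,0,0,-0.0095,0,0,0],[1,0,0,-0.011,0,0,0],[1,0,0,-0.011,0,0,0]]'
python3 - <<'E'
from h import *
s=manip.state();print(s['ee_pos'],s['ee_rot'],s['wrist_force'],s['torque'])
E
```

```text
clock: 6.82
ee_pos: [0.5496, 0.0715, 0.1053]
ee_rot: [179.6, 0.0, 161.3]
wrist_force: [1.4, -1.0, -0.6]
gripper_width: 0.0158
[0.54957428 0.07151462 0.10534802] [1.79571438e+02 4.01517072e-02 1.61339490e+02] [ 1.40467993 -0.95567547 -0.63131162] [-0.08121623 -0.23193393  0.02920544]
```

The pull is about 5.9 mm, below the 7 mm ring stop, with no resisting force. The lug seems to be entering the notch, so I'll go on gently.

```bash
python3 -m pendant '[[1,0,0,-0.002,0,0,0],[1,0,0,-0.004,0,0,0],[1,0,0,-0.006,0,0,0]]'
python3 - <<'E'
from h import *
s=manip.state();print(s['ee_pos'],s['ee_rot'],s['wrist_force'],s['torque'])
print(manip.calibration('wrist')['origin']); im=save('wrist','w6.png')
a=im[120:400,190:470,::-1]
cv2.imwrite('pics/w6c.png',cv2.resize(a,None,fx=2.1,fy=2.1,interpolation=cv2.INTER_CUBIC))
E
```

```text
clock: 7.07
ee_pos: [0.5496, 0.0715, 0.1023]
ee_rot: [179.6, 0.0, 161.3]
wrist_force: [0.3, -1.0, 1.6]
gripper_width: 0.0152
[0.54958043 0.07151894 0.10226714] [1.79570560e+02 4.02311808e-02 1.61337044e+02] [ 0.28384247 -0.98488906  1.580765  ] [-0.11674736  0.00194746  0.0225276 ]
[0.52533947 0.00062579 0.24360586]
```

View pics/w6c.png

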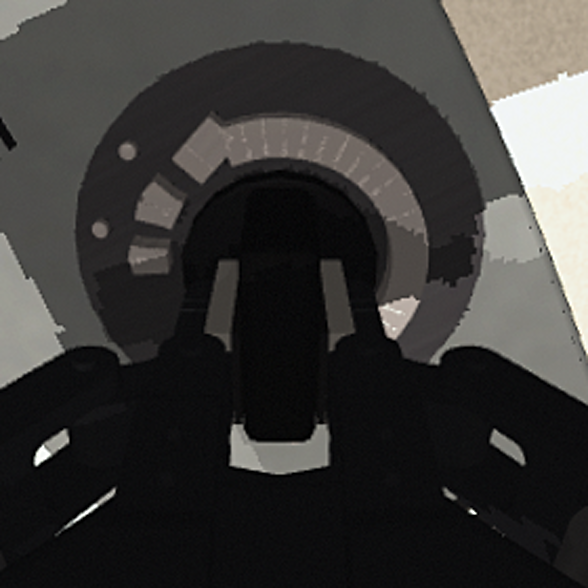

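The bar's place between the pads has not changed (its end is still at row 440), so the knob follows the gripper with no slip. I'll push it the rest of the way home.

```bash
python3 -m pendant '[[1,0,0,-0.002,0,0,0],[1,0,0,-0.004,0,0,0],[1,0,0,-0.006,0,0,0],[1,0,0,-0.006,0,0,0]]'; python3 -c "
from h import *
s=manip.state();print(s['ee_pos'],s['ee_rot'],s['wrist_force'],s['torque'])"
```

```text
clock: 7.45
ee_pos: [0.5496, 0.0715, 0.0994]
ee_rot: [179.6, 0.1, 161.3]
wrist_force: [-1.5, -0.2, 4.1]
gripper_width: 0.0152
[0.54963072 0.07151986 0.09939904] [1.79565533e+02 5.18282290e-02 1.61336345e+02] [-1.45526662 -0.22950736  4.13960438] [-0.15378533  0.24905822  0.0352154 ]
```

Same height as at the start, and the force is rising. One more small press will confirm the bottom.

```bash
python3 -m pendant '[[1,0,0,-0.001,0,0,0],[1,0,0,-0.002,0,0,0],[1,0,0,-0.002,0,0,0],[1,0,0,-0.002,0,0,0]]'; python3 -c "
from h import *
s=manip.state();print(s['ee_pos'],s['wrist_force'],s['torque'])"
```

```text
clock: 7.78
ee_pos: [0.5497, 0.0715, 0.0993]
ee_rot: [179.6, 0.1, 161.3]
wrist_force: [-2.9, -0.4, 10.4]
gripper_width: 0.0153
[0.54968937 0.07149656 0.09931868] [-2.88829786 -0.35968699 10.41391909] [-0.15488334  0.77230928  0.07089376]
```

Firm stop: 10 N with only 0.1 mm of travel, so it is home. I'll open and go straight up.

```bash
python3 -m pendant '[[0.8,0,0,0,0,0,0],[0.6,0,0,0,0,0,0],[0.4,0,0,0,0,0,0],[0.4,0,0,0,0,0,0],[0.4,0,0,0.03,0,0,0],[0.4,0,0,0.09,0,0,0],[0.4,0,0,0.16,0,0,0],[0.4,0,0,0.22,0,0,0],[0.4,0,0,0.22,0,0,0]]'
```

```text
clock: 8.53
ee_pos: [0.5531, 0.072, 0.2155]
ee_rot: [179.3, 0.5, 161.3]
wrist_force: [2.5, 0.8, -0.2]
gripper_width: 0.0513
```

```bash
python3 -m pendant '[[0,0.03,0.12,0,0,0,0],[0,0.03,0.12,-0.05,0,0,0],[0,0.03,0.12,-0.08,0,0,0],[0,0.03,0.12,-0.08,0,0,0],[0,0.03,0.12,-0.08,0,0,0]]'
python3 - <<'E'
from h import *
c=manip.calibration('wrist'); print(c['origin'],c['orientation']); im=save('wrist','w7.png'); save('top','t7.png'); save('side','s7.png')
p=proj(c,[.549,.071,.08],True); print(p); x,y=int(p[0]),int(p[1]); y0=max(0,y-100);x0=max(0,x-110); print(y0,x0)
cv2.imwrite('pics/w7c.png',cv2.resize(im[y0:y0+195,x0:x0+220,::-1],None,fx=3,fy=3,interpolation=cv2.INTER_CUBIC))
a=cv2.imread('pics/s7.png')[145:240,300:420]
cv2.imwrite('pics/s7c.png',cv2.resize(a,None,fx=6,fy=6,interpolation=cv2.INTER_CUBIC))
E
```

```text
clock: 8.95
ee_pos: [0.5669, 0.1318, 0.1742]
ee_rot: [179.4, 0.4, 161.4]
wrist_force: [0.4, 0.2, 1.3]
gripper_width: 0.0856
[0.54170869 0.06086331 0.3153111 ] [-17.40452291   0.3692934  161.34321207]
[319.88077341 124.45575154]
24 209
```

View pics/w7c.png

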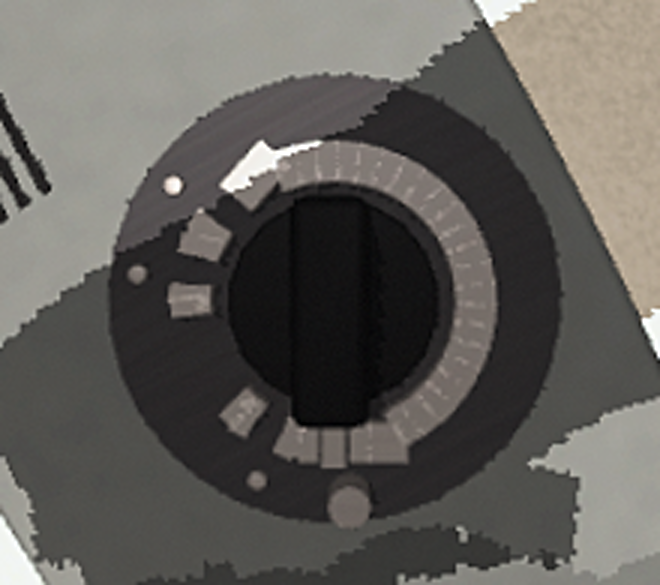

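View pics/s7c.png

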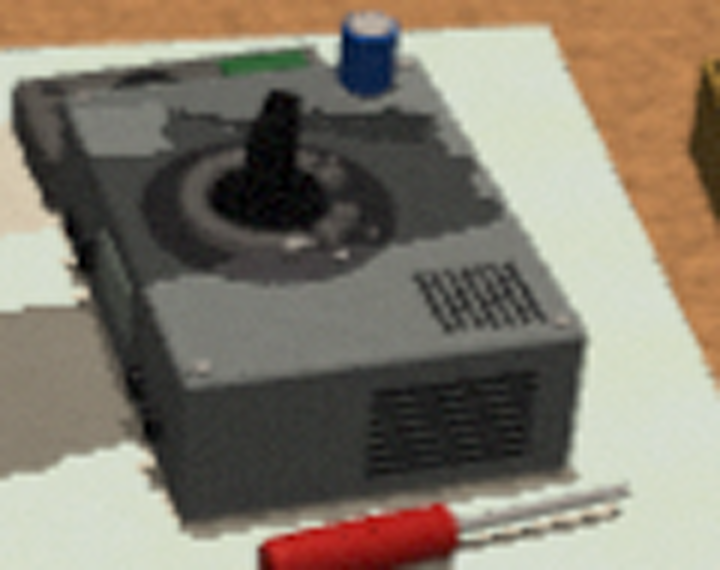

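View pics/t7.png

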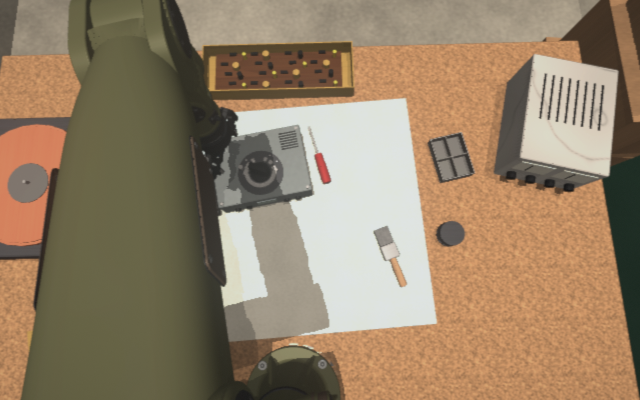

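The lug at crop (333,447) sits between the two ring faces, beside the tall peg at (350,505). I'll run a quick numeric check of height and turn.

Run:
```python
from h import *
c=dict(fx=309.70691628693146,fy=309.70691628693146,cx=322.73526296258274,cy=202.8364203112068,origin=np.array([0.54170869,.06086331,.3153111]),orientation=np.array([-17.40452291,.3692934,161.34321207]))
W=lambda x,y:(209+(x+.5)/3-.5,24+(y+.5)/3-.5)
P=[((173,184),.084,-66),((137,274),.084,-38),((257,480),.084,38),((350,507),.096,66)]
def res(v):
    return np.concatenate([proj(c,[v[0]+.05*np.cos(np.radians(a)+v[2]),v[1]+.05*np.sin(np.radians(a)+v[2]),z+v[3]],True)-W(*uv) for uv,z,a in P])
f=least_squares(res,[.549,.071,.174,0],x_scale=[.01,.01,.1,.01]);x0,y0,yaw,dz=f.x;print(f.x,np.round(f.fun,2))
# bar axis ends & lug
for n,uv,z in [('lug',(333,466),.09),('barA',(329,425),.13),('barB',(329,198),.13)]:
    for h in (0,.007):
        d=onz(c,W(*uv),z+dz+h,True)[:2]-[x0,y0]; print(n,h,np.degrees(np.arctan2(d[1],d[0])-yaw),np.hypot(*d)*1000)
for t in ['meter','capacitor']:
    print(manip.spot_in('side',t)[:1])
```

```text
[ 0.54889953  0.07055239  0.17648621 -0.00134561] [-0.07  0.14  0.02 -0.21  0.13  0.05 -0.07  0.03]
lug 0 61.16077648332144 40.8297572703051
lug 0.007 61.32770511283339 39.21425478755005
barA 0 60.779328171721865 23.00452858853528
barA 0.007 61.13787806123391 21.710619219352527
barB 0 -118.54599820169933 23.006885743661986
barB 0.007 -118.90370239754009 22.574510371057777
[{'box': [303.9, 156.0, 352.0, 181.9], 'confidence': 0.79}]
[{'box': [357.1, 146.2, 362.6, 158.2], 'confidence': 0.44}]
```

```bash
python3 -c "
from h import *
s=manip.state();print(s['clock'],s['wrist_force'],s['ee_pos']);print(manip.job_done())"
```

```text
9.2 [0.47018003 0.27849095 0.26096785] [0.56870299 0.13157719 0.17655921]
the job is handed in; nothing more can be done
None
```

I pulled the knob up about 12 mm out of the bay and turned it to about +61°. That is the notch at the tall peg, nominally +66° but clamped about 4.5° askew. The lug entered it on the first try without resistance. I pushed it home, let go and handed the job in at 9.2 s.

**Home:** a last press met a firm stop, rising to 10 N over 0.1 mm, at the same tool height (0.0993 m) as when I first gripped the knob.

**Final wrist view:** the lug sits between the notch faces beside the tall peg. Its tip measures 40.8 mm from the axis (41 expected if home) at 61.2°.

**Bystanders:** the gripper is clear of everything. In the final pictures the capacitor, screwdriver, brush, reel and tray stand where they were. The arm hid the meter and the spray can from the top camera. The side camera still found the meter in about its old place, but I did not check the spray can again.

**Disagreement:** the top camera put the knob axis about 2 mm from where the wrist camera did. I used the wrist camera's value, and the low side forces during the grip and turn bore it out.

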